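# Feel along the sealing bar

## Robot

A 6-joint arm with a two-finger parallel gripper is mounted at the origin on the work surface. World frame = base frame: x ahead of the robot, y to its left, z up, the work surface at z = 0. Lengths are in mm, angles in rad, forces in N, time in s.
With the tool pointing down it reaches from about 375 to 900 mm from the base axis. Payload 3.1 kg.
Tool frame: the origin (TCP) lies on the centre line of the jaws, within the pads' length; the fingertips stand 19 mm ahead of it and the grasp point (between the pads) is the TCP; z points along the fingers, y is the line along which they close (so a half turn about z gives the same grasp; the last joint's range is limited). The gripper opens to 87 mm and grips with 3 to 60 N. Pads are 19 mm wide; open, the fingers measure 117 mm over their backs; the gripper's body (75 mm by 190 mm) begins 51 mm behind the grasp point.
Start: joints at [1.117, 0.527, 1.433, -0, 1.181, -0.178], TCP at [169.556, 601.538, 241.548] pointing down, gripper open.
Joint ranges: [-3.08, 3.08], [-0.75, 2.2], [0.22, 2.44], [-1.43, 4.57], [0, 2.65], [-2.85, 2.85]. Speed limits (rad/s): [2.79, 2.79, 3.14, 3.14, 3.14, 3.14].

## Interface

Orientations are given as a unit quaternion [w, x, y, z].
In Python, from workcell import manip, imaging, job, nets gives the robot as it stands.
- The arm moves only by the tool move_arm, never from a script. Its argument "series" is a list of rows, each a list of 3 entries, a list of its own where there are three numbers: the shift along the tool's x, y, z normalised to -1 to 1, where 1 is 0.2 m, then the turn about the tool's z normalised to -1 to 1, where 1 is 90 degrees, then the finger opening in mm, from 0 to 87. In form: [[[tx, ty, tz], yaw, jaw], ...]. A call has 1 to 8 rows; each row shifts and turns the commanded pose from where the row before left it, along the tool's axes as they then stand; what a row does not reach is not made up. A row lasts 1/8 s, in which the tool goes at most 62.5 mm and 10.7 degrees, less where a joint would pass 70% of its speed; a pose out of reach is approached as far as the arm can. A call with a number of a shift or a turn outside -1 to 1 is refused whole. A call with a gripper value outside its range is refused whole. The fingers move at their own pace and stop on an object; the grip force is fixed at half the most. Time passes only in rows, so rows that do not move let the fingers close. It gives the time, the measured TCP pose, the force, the opening and the grip force at its end, in the units of the state.
- manip.get_state(): the state, without advancing time (a new reading comes with each control period).
- imaging.grab_frame(name): name is "scene" or "top" or "wrist"; returns a dict with "pixels" (400x640x3 uint8, red, green, blue), "depth" (400x640 float32, mm along the optical axis (not along the pixel's ray), 0 where there is no reading), "fx", "fy", "cx", "cy" (pixels), "k1" (the pictures are not rectified: a ray, as slopes to the right and down, at radius r is drawn at 1 + k1 r^2 times it, then the intrinsics apply), "extrinsics" (4x4, takes a point from camera to world coordinates). Camera axes: x right, y up, looking along -z (the intrinsics and any distortion apply to the point x, -y, -z); pixel columns grow to the right and rows downward; lengths in mm; the calibration is good to about 2 mm. A picture is of the moment at which its call begins.
- job.job_done(): hands the job in; it is judged then, once.
Trained networks look in the newest picture that a camera, given by its name, has taken for a name from the list of things; names that differ only in an ending like _2 or _b are one class to them, and where a whole thing is asked for, a point or a joint stands for the part that bears it (a point fixed in the world has none). Each returns a list of dicts, best first, with "conf" (0 to 1); they miss things now and then, are a little off and sometimes report something else, mostly with a low value. They report only what shows in the picture. A call takes as long as a camera call. They do not tell look-alikes from the thing itself.
- nets.find_in(camera, name): "xy" ([column, row] in pixels, amid what is visible of it).
The state is a dict: "t": time; "joint_pos": joint angles; "qd": joint speeds; "effort": joint torques, N m; "ee_pos": TCP position; "orientation": TCP orientation; "force": force on the tool from outside, world axes, zero at the start; "wrist_torque": the same for the moment, N m; "gripper_width": finger opening in mm; "grasp_force": force on a finger pad.
Only numpy, scipy, OpenCV 4.12 (cv2) and the standard library are available. Lean on these libraries where they do the work, as an engineer would, in place of code of your own. Each camera call takes 0.05 s, during which the arm holds its last target. There are 200 camera calls.

## Task

Check the bag sealer's sealing bar for stuck residue: with the fingers shut, run the fingertips lightly along the top of its white facing from the end by the steel mug to the end by the tub, touching all five sections in turn, then come away and leave the bar sprung back up. The bar sits on soft springs: do not push it hard down or pull it up, and leave the mug, tub, jar and scraper where they are.

Things in the scene. Friction and masses are not known exactly. Their poses are not given: they have to be found in the camera images.
- machine: Grey countertop bag sealer, fixed, base 160 mm (x) by 360 mm (y), deck 58 mm high; origin on the table under the middle of the base. x points to its rear (away from the robot at yaw 0), y along its width. Lid folded right back behind it, under 80 mm high. The sealing bar runs along y over the front of the deck, its centre line at x = -35 mm.
- bar (a joint): Sprung sealing bar (steel, white facing 20 mm across, 260 mm long, top 92 mm above the table at rest, clear above the deck): 0 at rest, grows as it is pressed down (m), stop at 0.016; negative if pulled up. The whole bar sinks level, on springs of 0.4 N per mm (2 N at 5 mm, 5 N at 13 mm), and springs back when let go.
- pad0: End section at the machine's +y end, one of five equal sections of the bar's white facing, 20 mm across, 52 mm along the bar, thin dark lines between. Origin: centre of its top face (92 mm above the table at rest); y along the bar, z up. Moves down with the bar.
- pad1: Second section from the +y end, one of five equal sections of the bar's white facing, 20 mm across, 52 mm along the bar, thin dark lines between. Origin: centre of its top face (92 mm above the table at rest); y along the bar, z up. Moves down with the bar.
- pad2: Middle section, one of five equal sections of the bar's white facing, 20 mm across, 52 mm along the bar, thin dark lines between. Origin: centre of its top face (92 mm above the table at rest); y along the bar, z up. Moves down with the bar.
- pad3: Second section from the -y end, one of five equal sections of the bar's white facing, 20 mm across, 52 mm along the bar, thin dark lines between. Origin: centre of its top face (92 mm above the table at rest); y along the bar, z up. Moves down with the bar.
- pad4: End section at the machine's -y end, one of five equal sections of the bar's white facing, 20 mm across, 52 mm along the bar, thin dark lines between. Origin: centre of its top face (92 mm above the table at rest); y along the bar, z up. Moves down with the bar.
- mug: Loose open steel mug with a side handle, round, 86 mm wide, 100 mm high; origin at the centre of its underside. Stands on the table beside one end of the machine, its centre about 240 to 280 mm along y from the machine's origin, on either side; it marks the end of the bar to start from.
- tub: Loose food tub with a white lid, 118 x 98 mm, 72 mm high; origin at the centre of its underside. Stands beside the other end of the machine.
- jar: Loose closed jar, 56 mm wide, 80 mm high, on the table in front of the machine; origin at the centre of its underside.
- scraper: Loose scraper with a black handle, 200 mm long, lying flat in front of the machine; origin on its underside near the middle.
Mind the look-alikes: they are no part of the job. Leave any pink look-alike of the tub alone. What is shaped like the mug but pink is not meant.

How it is judged (in metres and radians):
On the way, in this order (a step that is already met when the one before it is completed fails the run):
1. the fingers touch the bar's end section (the one nearest the mug) and not the second (((y of mug in the frame of machine above 0 m and contact force between the fingers and pad0 above 0.25 N and contact force between the fingers and pad1 below 0.05 N) or (y of mug in the frame of machine below 0 m and contact force between the fingers and pad4 above 0.25 N and contact force between the fingers and pad3 below 0.05 N))), for 0.06 s.
2. the fingers touch the bar's second section, and no longer the one before (((y of mug in the frame of machine above 0 m and contact force between the fingers and pad1 above 0.25 N and contact force between the fingers and pad0 below 0.05 N) or (y of mug in the frame of machine below 0 m and contact force between the fingers and pad3 above 0.25 N and contact force between the fingers and pad4 below 0.05 N))), for 0.06 s.
3. the fingers touch the bar's middle section, and no longer the one before (((y of mug in the frame of machine above 0 m and contact force between the fingers and pad2 above 0.25 N and contact force between the fingers and pad1 below 0.05 N) or (y of mug in the frame of machine below 0 m and contact force between the fingers and pad2 above 0.25 N and contact force between the fingers and pad3 below 0.05 N))), for 0.06 s.
4. the fingers touch the bar's fourth section, and no longer the one before (((y of mug in the frame of machine above 0 m and contact force between the fingers and pad3 above 0.25 N and contact force between the fingers and pad2 below 0.05 N) or (y of mug in the frame of machine below 0 m and contact force between the fingers and pad1 above 0.25 N and contact force between the fingers and pad2 below 0.05 N))), for 0.06 s.
5. the fingers touch the bar's last section (nearest the tub), and no longer the one before (((y of mug in the frame of machine above 0 m and contact force between the fingers and pad4 above 0.25 N and contact force between the fingers and pad3 below 0.05 N) or (y of mug in the frame of machine below 0 m and contact force between the fingers and pad0 above 0.25 N and contact force between the fingers and pad1 below 0.05 N))), for 0.06 s.
At the end, for the whole second after the job is handed in: All five sections were touched in turn from the mug's end to the tub's end, the bar is back within 2 mm of its rest height, and the mug, tub, jar and scraper are within 20 mm of where they stood, the first three upright (value of joint bar between -0.002 and 0.002 m and distance of each of mug, tub, jar, scraper from where it was at the start of the episode below 0.02 m and angle between each of mug, tub, jar's own z axis and vertical below 0.15 rad).
It fails at once if the bar is pushed hard, down more than 13 mm of its 16 mm of travel (value of joint bar above 0.013 m).
It fails at once if the bar is pulled up more than 4 mm above its rest height (value of joint bar below -0.004 m).
It fails at once if the mug, tub, jar or scraper is moved more than 20 mm or lifted (distance of any of mug, tub, jar, scraper from where it was at the start of the episode above 0.02 m).
It also fails if it takes over 42 s, if anything falls off the work surface, if the arm or the gripper's body presses on something with over 40 N, if the wrist force passes 120 N, or if a joint passes its speed limit or range.

## Working session

There is one attempt and no reset: what is moved stays moved. The work goes in short steps, Python scripts to look and compute and a tool call to move; the robot and the scene stay as the last step left them, time stands still between calls to the robot, and variables do not carry over. Pictures are saved under pics/ and viewed, at most 10 in all, crops included, and the job is handed in when it is done.

Besides the shell and the picture viewer there is one more tool, called after "Call:" in YAML: its name, and indented under it one key for each argument. move_arm: Moves the arm, as the interface text tells. Its arguments: {"type":"object","properties":{"series":{"type":"array"}},"required":["series"]}

```bash
mkdir -p pics
cat > h.py <<'E'
import numpy as np, cv2
from workcell import manip, imaging, job, nets
def world(f,u,v,d=None):
    K=np.array([[f["fx"],0,f["cx"]],[0,f["fy"],f["cy"]],[0,0,1.]])
    p=cv2.undistortPoints(np.array([[[u,v]]],float),K,np.array([f["k1"],0,0,0,0.]))[0,0]
    if d is None: d=float(f["depth"][int(round(v)),int(round(u))])
    E=np.array(f["extrinsics"]); return (E@[p[0]*d,-p[1]*d,-d,1])[:3]
E
python3 - <<'E'
from h import *
out=[]
for c in ("top","scene"):
    f=imaging.grab_frame(c); im=f["pixels"][...,::-1].copy(); out.append(f)
    for n in ("machine","bar","pad0","pad4","mug","tub","jar","scraper"):
        for r in nets.find_in(c,n)[:3]:
            u,v=r["xy"]; print(c,n,np.round(r["xy"]),round(r["conf"],2),np.round(world(f,u,v)))
    cv2.imwrite(f"pics/{c}.png",im)
s=manip.get_state(); print(s["t"],s["ee_pos"],s["orientation"],s["force"],s["gripper_width"])
E
```

```text
top machine [317. 157.] 0.87 [660.  82.  61.]
top bar [327. 193.] 0.77 [560.  52.  92.]
top bar [348. 182.] 0.72 [589.   3.  92.]
top pad0 [370. 178.] 0.7 [602. -51.  91.]
top pad0 [306. 201.] 0.67 [539. 102.  94.]
top pad0 [350. 231.] 0.66 [481. -10.   5.]
top pad4 [370. 178.] 0.7 [602. -51.  91.]
top pad4 [306. 201.] 0.67 [539. 102.  94.]
top pad4 [350. 231.] 0.66 [481. -10.   5.]
top mug [412. 144.] 0.91 [ 724. -169.    3.]
top mug [480. 138.] 0.7 [ 748. -356.    7.]
top tub [164. 282.] 0.94 [331. 439.  74.]
top tub [219. 207.] 0.57 [519. 319.  73.]
top jar [308. 201.] 0.73 [538.  97.  93.]
top scraper [345. 233.] 0.85 [476.   2.   0.]
scene machine [338. 260.] 0.77 [700.  74.  56.]
scene bar [308. 216.] 0.91 [579.  36.  90.]
scene bar [296. 221.] 0.22 [591.   5.  91.]
scene pad0 [350. 199.] 0.56 [536. 149.  92.]
scene pad0 [275. 229.] 0.53 [611. -46.  92.]
scene pad0 [312. 212.] 0.51 [567.  48.  93.]
scene pad4 [350. 199.] 0.56 [536. 149.  92.]
scene pad4 [275. 229.] 0.53 [611. -46.  92.]
scene pad4 [312. 212.] 0.51 [567.  48.  93.]
scene mug [226. 285.] 0.96 [ 751. -158.   90.]
scene mug [129. 306.] 0.56 [ 765. -325.   95.]
scene tub [421. 163.] 0.97 [381. 418.  71.]
scene tub [412. 205.] 0.74 [566. 304.  71.]
scene jar [326. 191.] 0.89 [429. 118.  49.]
scene scraper [259. 228.] 0.58 [508. -76.  17.]
0.9 [169.57190645 601.53691215 241.58437831] [2.41601177e-05 1.36977238e-01 9.90574195e-01 2.50184535e-05] [0.8356163  0.67327147 0.60476822] 86.79991790040569
```

View pics/top.png

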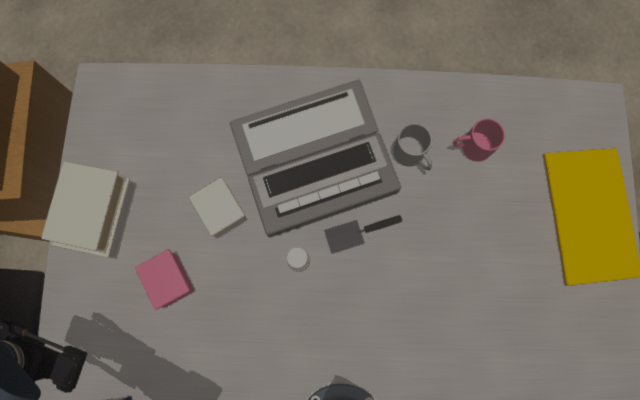

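View pics/scene.png

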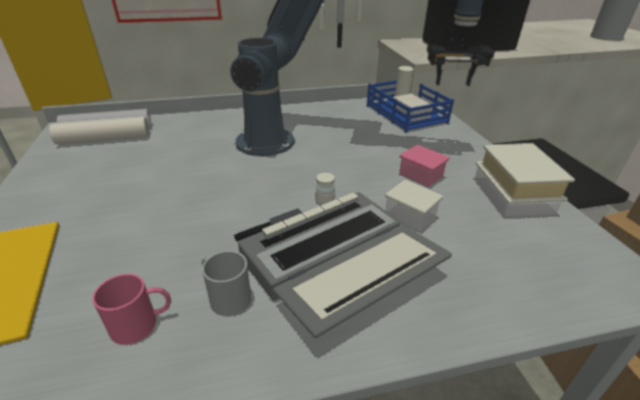

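The top view shows the bar's white facing from about (280,210) to (382,180). There are two mug-shaped things: the steel mug at (413,145), which is the one meant, and a pink mug at (487,136). There are also two tubs: the white-lidded one at (217,207), which is the one meant, and a pink one at (164,280). The bar could be confused with the white plate of the lid at (305,125). The run starts at the bar's right (-y) end and goes left. Next I'll fit the bar and check a crop.

Run:
```python
from h import *
for c in ("top","scene"):
    f=imaging.grab_frame(c); d=f["depth"].astype(float); h,w=d.shape
    K=np.array([[f["fx"],0,f["cx"]],[0,f["fy"],f["cy"]],[0,0,1.]])
    uv=np.stack(np.meshgrid(np.arange(w),np.arange(h)),-1).reshape(-1,1,2).astype(float)
    p=cv2.undistortPoints(uv,K,np.array([f["k1"],0,0,0,0.]))[:,0]; z=d.ravel()
    P=np.stack([p[:,0]*z,-p[:,1]*z,-z,0*z+1],1)@np.array(f["extrinsics"]).T; P=P[:,:3]
    m=(z>0)&(abs(P[:,2]-92)<5)&(abs(P[:,0]-568)<85)&(abs(P[:,1]-48)<160)
    m&=(f["pixels"].reshape(-1,3).min(1)>100)
    B=P[m]; (cx,cy),sz,a=cv2.minAreaRect(B[:,:2].astype(np.float32))
    q=B[:,:2].mean(0); V=np.linalg.svd(B[:,:2]-q)[2][0]; V*=np.sign(V[1]); t=(B[:,:2]-q)@V
    print(c,m.sum(),"rect",cx,cy,sz,a,"mean",q,"dir",V,"range",t.min(),t.max(),"z",np.percentile(B[:,2],[5,50,95]))
    print(" ends",q+V*t.min(),q+V*t.max(), "mid",q+V*(t.min()+t.max())/2)
    for n,(x,y) in dict(mug=(735,-165),tub=(540,310),jar=(440,120)).items():
        k=(z>0)&(P[:,2]>40)&(P[:,2]<115)&(np.hypot(P[:,0]-x,P[:,1]-y)<80)&(P[:,2]>65)
        if n!="jar": pass
        print(" ",n,np.round(P[k].min(0)),np.round(P[k].max(0)))
    if c=="top": cv2.imwrite("pics/crop.png",cv2.resize(f["pixels"][90:290,180:440,::-1],None,fx=3,fy=3))
```

```text
top 829 rect 563.7670288085938 48.2933349609375 (21.02733039855957, 259.0081787109375) 21.504520416259766 mean [563.36324629  49.87547374] dir [-0.36588654  0.93065946] range -131.12093546251413 127.8859205710619 z [88.63302178 92.16391001 95.38391651]
 ends [611.33863216 -72.15346572] [516.57150884 168.89371598] mid [563.9550705   48.37012513]
  mug [ 660. -202.   65.] [ 748. -116.  106.]
  tub [460. 255.  65.] [595. 390.  80.]
  jar [378.  95.  66.] [517. 160.  97.]
scene 693 rect 566.1199340820312 50.51008605957031 (23.995193481445312, 260.9112854003906) 21.394561767578125 mean [570.43026034  43.12995468] dir [-0.36673338  0.93032609] range -122.02876629337321 138.91258494513875 z [89.41525645 91.89481397 93.62171446]
 ends [615.18228275 -70.39658976] [519.48637798 172.36395604] mid [567.33433036  50.98368314]
  mug [ 661. -201.   65.] [ 752. -116.  103.]
  tub [463. 256.  65.] [601. 388.  76.]
  jar [383.  95.  65.] [433. 144.  83.]
```

View pics/crop.png

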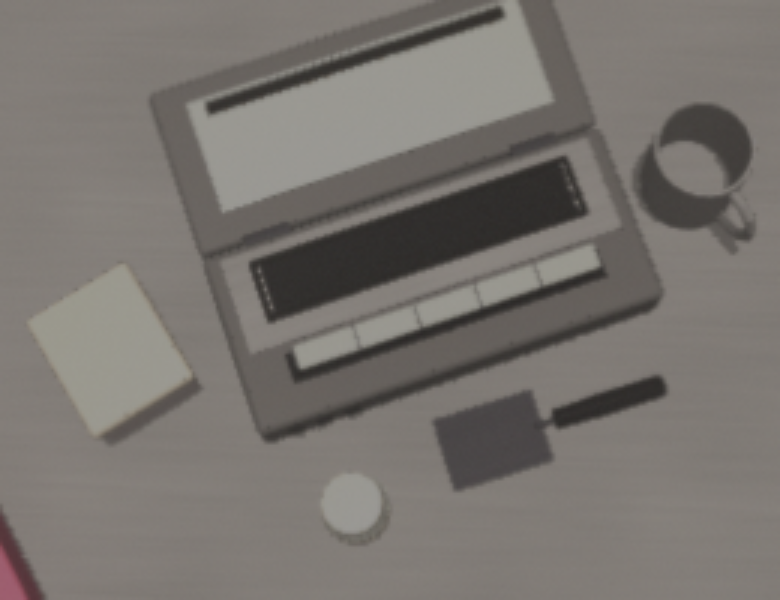

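The crop confirms the picture. The five-section white bar has its left end near (295,355), by the white tub, and its right end near (600,260), by the steel mug. The bar's centre is about (565.5, 49.7), running at 21.5° to +y. I'll start at pad4, about (604,-47). First I'll turn the tool so its x runs along the bar, and shut the fingers.

Call:
move_arm:
  series:
    - [[0,0,0],0.117,0]
    - [[0,0,0],0.117,0]
    - [[0,0,0],0.117,0]
    - [[0,0,0],0.117,0]
    - [[0,0,0],0.118,0]
    - [[0,0,0],0,0]

```text
t: 1.75
ee_pos: [169.6, 601.5, 241.6]
orientation: [0.0, 0.562, 0.827, 0.0]
force: [0.3, 0.3, 0.3]
gripper_width: 34.8
grasp_force: 0.0
```

Call:
move_arm:
  series:
    - [[-0.24,0.052,0],0,0]
    - [[-0.24,0.052,0],0,0]
    - [[-0.24,0.052,0],0,0]
    - [[-0.24,0.052,0],0,0]
    - [[-0.24,0.052,0],0,0]
    - [[-0.24,0.052,0],0,0]
    - [[-0.24,0.052,0],0,0]
    - [[-0.24,0.052,0],0,0]

```text
t: 2.75
ee_pos: [388.7, 273.5, 241.8]
orientation: [0.0, 0.561, 0.828, 0.0]
force: [0.2, -0.1, -0.5]
gripper_width: 0.5
grasp_force: 0.0
```

Call:
move_arm:
  series:
    - [[-0.24,0.052,0],0,0]
    - [[-0.24,0.052,0],0,0]
    - [[-0.24,0.052,0],0,0]
    - [[-0.24,0.052,0],0,0]
    - [[-0.24,0.052,0],0,0]
    - [[-0.24,0.052,0],0,0]
    - [[-0.24,0.052,0],0,0]
    - [[0,0,0],0,0]

```text
t: 3.75
ee_pos: [581.2, -14.4, 241.6]
orientation: [0.001, 0.563, 0.826, 0.0]
force: [-1.4, 0.0, 0.3]
gripper_width: 0.7
grasp_force: 0.0
```

Call:
move_arm:
  series:
    - [[-0.213,0.044,0],0,0]
    - [[0,0,0.2],0,0]
    - [[0,0,0.2],0,0]
    - [[0,0,0.15],0,0]
    - [[0,0,0],0,0]
    - [[0,0,0],0,0]

```text
t: 4.5
ee_pos: [603.1, -47.1, 132.6]
orientation: [0.001, 0.562, 0.827, 0.0]
force: [0.3, -0.1, -0.2]
gripper_width: 0.2
grasp_force: 0.0
```

Run:
```python
from h import *
s=manip.get_state(); print(s["ee_pos"],s["force"],s["gripper_width"])
f=imaging.grab_frame("top"); g=imaging.grab_frame("wrist")
a=cv2.resize(f["pixels"][110:270,240:440],(500,400),interpolation=cv2.INTER_CUBIC); b=cv2.resize(g["pixels"],(300,188))
im=np.zeros((590,500,3),np.uint8); im[:400]=a; im[400:588,:300]=b
cv2.imwrite("pics/c3.png",im[...,::-1])
```

```text
[603.11106896 -47.05588397 132.63157998] [ 0.32997984 -0.05572654 -0.19695152] 0.19498010356488843
```

View pics/c3.png

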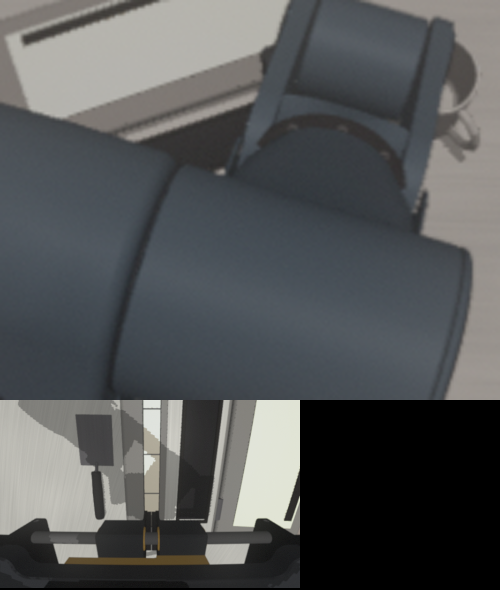

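The wrist view shows the shut fingers at about (152,535), centred on the bar over its end section. The line to the next section is at row 493, ahead of the fingers. I'll go down gently and watch the force.

Call:
move_arm:
  series:
    - [[0,0,0.06],0,0]
    - [[0,0,0.04],0,0]
    - [[0,0,0],0,0]
    - [[0,0,0],0,0]

```text
t: 5.1
ee_pos: [602.5, -47.5, 111.4]
orientation: [-0.0, 0.563, 0.827, -0.0]
force: [0.8, -1.2, -0.9]
gripper_width: 0.4
grasp_force: 0.0
```

Call:
move_arm:
  series:
    - [[0,0,0.01],0,0]
    - [[0,0,0.01],0,0]
    - [[0,0,0.005],0,0]
    - [[0,0,0],0,0]
    - [[0,0,0],0,0]

```text
t: 5.72
ee_pos: [602.8, -47.6, 106.8]
orientation: [0.0, 0.563, 0.827, 0.0]
force: [0.0, 0.6, 2.4]
gripper_width: 0.6
grasp_force: 0.9
```

Run:
```python
from h import *
F=[]
for i in range(8):
    g=imaging.grab_frame("scene"); F.append(manip.get_state()["force"])
print(np.mean(F,0),np.std(F,0))
for u,v in ((350,199),(312,212),(330,206)): print(world(g,u,v))
cv2.imwrite("pics/s2.png",cv2.resize(g["pixels"][150:290,200:420,::-1],None,fx=3,fy=3))
```

```text
[ 0.81735391 -0.26578868  2.06023179] [0.46036389 0.51157222 0.40497444]
[529.83445596 152.28729776  86.64219737]
[561.05676109  48.64781285  86.53342935]
[547.61332586  96.24959544  86.85022482]
```

View pics/s2.png

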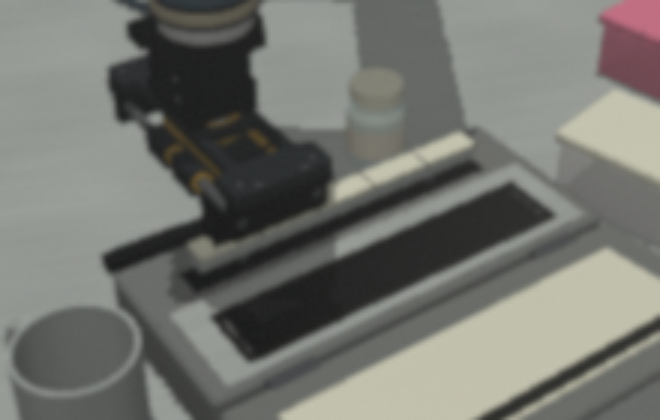

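The picture shows the fingers on the end section near the mug, with the bar pressed about 5 mm (about 2 N). Now I'll sweep towards the tub one section at a time.

Call:
move_arm:
  series:
    - [[0.03,0,0],0,0]
    - [[0.03,0,0],0,0]
    - [[0.035,0,0],0,0]
    - [[0.035,0,0],0,0]
    - [[0.035,0,0],0,0]
    - [[0.035,0,0],0,0]
    - [[0.03,0,0],0,0]
    - [[0.03,0,0],0,0]

```text
t: 7.12
ee_pos: [583.3, 1.3, 106.6]
orientation: [0.0, 0.563, 0.827, -0.0]
force: [0.7, -0.9, 2.3]
gripper_width: 0.5
grasp_force: 1.0
```

Call:
move_arm:
  series:
    - [[0.03,0,0],0,0]
    - [[0.03,0,0],0,0]
    - [[0.035,0,0],0,0]
    - [[0.035,0,0],0,0]
    - [[0.035,0,0],0,0]
    - [[0.035,0,0],0,0]
    - [[0.03,0,0],0,0]
    - [[0.03,0,0],0,0]

```text
t: 8.12
ee_pos: [564.3, 49.6, 106.6]
orientation: [-0.0, 0.563, 0.827, -0.0]
force: [1.2, -1.3, 2.6]
gripper_width: 0.6
grasp_force: 1.0
```

Call:
move_arm:
  series:
    - [[0.03,0,0],0,0]
    - [[0.03,0,0],0,0]
    - [[0.035,0,0],0,0]
    - [[0.035,0,0],0,0]
    - [[0.035,0,0],0,0]
    - [[0.035,0,0],0,0]
    - [[0.03,0,0],0,0]
    - [[0.03,0,0],0,0]

```text
t: 9.12
ee_pos: [545.2, 98.0, 106.6]
orientation: [0.0, 0.563, 0.827, -0.0]
force: [1.2, -1.4, 1.7]
gripper_width: 0.0
grasp_force: 1.0
```

Call:
move_arm:
  series:
    - [[0.03,0,0],0,0]
    - [[0.03,0,0],0,0]
    - [[0.035,0,0],0,0]
    - [[0.035,0,0],0,0]
    - [[0.035,0,0],0,0]
    - [[0.035,0,0],0,0]
    - [[0.035,0,0],0,0]
    - [[0,0,0],0,0]

```text
t: 10.12
ee_pos: [527.5, 142.4, 106.5]
orientation: [-0.001, 0.563, 0.827, 0.0]
force: [0.5, 2.0, 1.8]
gripper_width: 0.6
grasp_force: 1.0
```

Call:
move_arm:
  series:
    - [[0.01,0,0],0,0]
    - [[0,0,0],0,0]
    - [[0,0,0],0,0]
    - [[0,0,0],0,0]

```text
t: 10.62
ee_pos: [527.3, 143.3, 106.5]
orientation: [-0.0, 0.563, 0.827, -0.0]
force: [-0.2, 0.8, 2.4]
gripper_width: 0.4
grasp_force: 1.0
```

Run:
```python
from h import *
g=imaging.grab_frame("wrist"); s=manip.get_state(); print(s["t"],s["ee_pos"],s["force"])
cv2.imwrite("pics/w2.png",g["pixels"][...,::-1])
```

```text
10.675 [527.28546334 143.2614163  106.52081775] [-0.67596996  0.26007656  1.18017951]
```

View pics/w2.png

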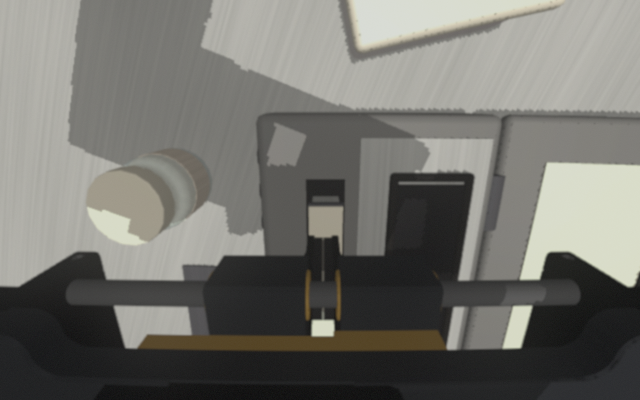

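The wrist picture shows the fingers at (323,290) on the last section, with its outer end just ahead at (325,205). Now I'll lift straight up and clear.

Call:
move_arm:
  series:
    - [[0,0,-0.02],0,0]
    - [[0,0,-0.04],0,0]
    - [[0,0,-0.15],0,0]
    - [[0,0,-0.2],0,0]
    - [[0,0,-0.2],0,0]
    - [[0,0,0],0,0]
    - [[0,0,0],0,0]

```text
t: 11.55
ee_pos: [526.6, 143.1, 228.2]
orientation: [-0.0, 0.563, 0.827, -0.0]
force: [0.6, 0.4, 0.5]
gripper_width: 0.4
grasp_force: 0.0
```

Run:
```python
from h import *
g=imaging.grab_frame("scene"); s=manip.get_state(); print(s["t"],s["ee_pos"],s["force"])
for u,v in ((275,229),(312,212),(296,219)): print(np.round(world(g,u,v),1))
for n in ("mug","tub","jar","scraper"): print(n,[(np.round(r["xy"]),round(r["conf"],2)) for r in nets.find_in("scene",n)[:2]])
cv2.imwrite("pics/s3.png",g["pixels"][...,::-1])
```

```text
11.6 [526.23520876 143.1029094  227.53943896] [-0.13088969 -0.93277208 -0.30061237]
[610.5 -46.2  91.8]
[568.2  47.1  92. ]
[587.9   5.3  93.6]
mug [(array([128., 308.]), 0.96), (array([228., 282.]), 0.63)]
tub [(array([410., 202.]), 0.85), (array([421., 165.]), 0.61)]
jar [(array([327., 188.]), 0.62)]
scraper [(array([266., 226.]), 0.92)]
```

View pics/s3.png

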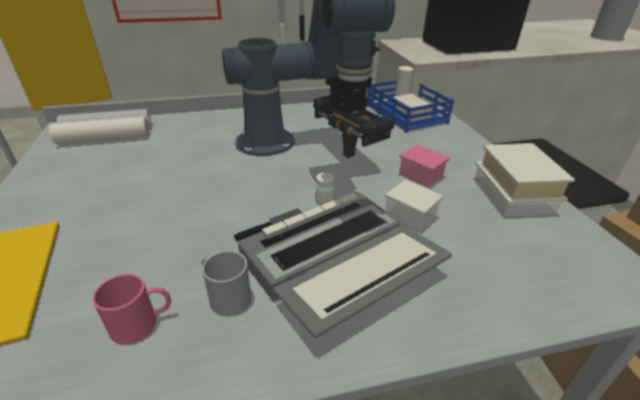

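The bar is back at 92 mm, and the mug (228,282), tub (412,203), jar (326,189) and scraper (266,226) are where they were. I'm handing the job in.

```bash
python3 -c "
from h import *
print(job.job_done())"
```

```text
the job is handed in; nothing more can be done
None
```

I ran the shut fingertips over all five sections from the mug's end to the tub's end at about 2 N (bar about 5 mm down), then lifted clear; the bar is back at 92 mm, the mug, tub, jar and scraper look unmoved, and the job is handed in (no verdict was returned).

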